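# File the order ticket under the spring clip on the picking bench

## Robot

A 6-joint arm with a two-finger parallel gripper is mounted at the origin on the work surface. World frame = base frame: x ahead of the robot, y to its left, z up, the work surface at z = 0. Lengths are in m, angles in rad, forces in N, time in s.
With the tool pointing down it reaches from about 0.225 to 0.875 m from the base axis. Payload 3.4 kg.
Tool frame: the origin (TCP) lies at the very end of the fingers, on their centre line; the grasp point (between the pads) lies 19 mm behind it; z points along the fingers, y is the line along which they close (so a half turn about z gives the same grasp; the last joint's range is limited). The gripper opens to 85 mm and grips with 20 to 120 N. Pads are 22 mm wide; open, the fingers measure 114 mm over their backs; the gripper's body (76 mm by 85 mm) begins 54 mm behind the grasp point. The pads swing forward as they close: fully open they stand 13 mm farther back than shut.
Start: joints at [-1.455, 0.276, 1.505, -0, 1.361, -0.121], TCP at [0.135, -0.559, 0.231] pointing down, gripper open.
Joint ranges: [-2.89, 2.89], [-0.75, 2.08], [0.22, 2.7], [-1.18, 4.32], [0.11, 2.71], [-2.7, 2.7]. Speed limits (rad/s): [2.57, 2.57, 3.14, 3.14, 3.14, 3.14].

## Interface

Orientations are given as a unit quaternion [x, y, z, w].
In Python, from cell import env gives the robot as it stands. The module is installed in compiled form; this text tells all that it offers.
- The arm moves only by the tool play_rows, never from a script. Its argument "increments" is text: rows parted by semicolons, each of 5 numbers parted by spaces: the opening, from -1 (shut) to 1 (fully open), then the shift along the world's x, y, z in cm, then the turn about the world's z in rad. In form: claw x y z yaw; .... A call has 1 to 10 rows; each row is the pose to reach, as a shift and turn from the pose commanded when the call began; what a row does not reach only later rows make up. A row lasts 1/12 s, in which the tool goes at most 41.7 mm and 7.16 degrees, less where a joint would pass 70% of its speed; a pose out of reach is approached as far as the arm can. A call with a gripper value outside its range is refused whole. The fingers move at their own pace and stop on an object; "grip_force" is the grip in N (left out, the last holds). Time passes only in rows, so rows that repeat a pose let the fingers close. It gives the time, the measured TCP pose, the force, the opening and the grip force at its end, in the units of the state.
- env.get_obs(): the state, without advancing time (a new reading comes with each control period).
- env.grab_frame(name): name is "scene" or "top" or "wrist"; returns a dict with "img" (480x640x3 uint8, blue, green, red), "fx", "fy", "cx", "cy" (pixels), "view" (4x4, takes a point from world to camera coordinates); the wrist camera has in their place "mount" (4x4, takes a point from camera to tool coordinates, whose origin is the TCP and whose axes are the flange's). Camera axes: x right, y up, looking along -z (the intrinsics and any distortion apply to the point x, -y, -z); pixel columns grow to the right and rows downward; lengths in m; the calibration is good to about 2 mm. A picture is of the moment at which its call begins: read the wrist's pose just before it. There is no depth.
- env.finish_job(): hands the job in; it is judged then, once.
The state is a dict: "t": time; "qpos": joint angles; "joint_vel": joint speeds; "tau": joint torques, N m; "position": TCP position; "ee_rot": TCP orientation; "ft_force": force on the tool from outside, world axes, zero at the start; "torque": the same for the moment, N m; "width": opening from 0.0 (shut) to 1.0 (fully open); "grasp_force": force on a finger pad.
Only numpy, scipy, OpenCV 4.12 (cv2) and the standard library are available. Lean on these libraries where they do the work, as an engineer would, in place of code of your own. Each camera call takes 0.05 s, during which the arm holds its last target. There are 200 camera calls.

## Task

Push the small brown carton aside, upright, so that it is clear of the blue-outlined lane in front of the blue spring clip. Then slide the blue order ticket flat along the bench, thin end first, under the blue clip until it is fully home and square against the end stop; let the ticket's own edge lift the clip, without touching the clip's flap with the gripper, and leave the other things on the bench where they are.

Things in the scene. Friction and masses are not known exactly. Their poses are not given: they have to be found in the camera images.
- clip_stop (a point): Empty blue spring clip screwed to the bench. Point on the bench, middle of its end stop's face; x: the way the ticket is pushed in (level, away from the robot), y left, z up. Stop: 24 mm high bar along y. Two posts 44 mm high, from 32 mm before to 14 mm behind the stop face, 116 mm apart inside, 144 mm outside. The painted lane, 96 mm wide, blue outline, reaches 272 mm out from the stop.
- flap (a joint): Hinge angle of the blue sprung flap in rad: 0 when shut, grows as the lip lifts; about 0.06 with the ticket under it.
- ticket_center (a point): Loose blue order ticket: stiff plate 120 mm long (x), 90 wide (y), 5 thick, about 0.1 kg, lying flat. Point: middle of the plate, 2.5 mm up; x to the thin leading end, z up. Across the rear end stands a wall 22 mm high, 8 mm thick, its outer face 60 mm behind this point. At the sides, flush with the plate, walls 22 mm high, 6 mm thick run from the rear to 5 mm ahead of this point.
- ticket_nose (a point): Middle of the ticket's thin leading edge, 2.5 mm above its underside.
- carton_center (a point): Loose brown cardboard carton with a paper band, 60 x 60 mm, 55 mm high, about 0.15 kg, standing upright in the lane between ticket and clip. Point at its centre, half-way up; z is up when it stands.
- orange_stop (a point): A second clip of the same shape, orange, with an orange ticket fixed under it: not to be used. It is about 300 mm to the left or right of the blue one; beyond the carton, on the side away from the orange clip, the bench is free for about 150 mm. Point on the bench, middle of its stop's face, axes as for the blue one.
- tape: Bystander: roll of amber tape lying flat, 96 mm across, 25 mm high, origin under its centre.
- scanner: Bystander: hand scanner lying on the bench, black and yellow, 160 mm long, 34 mm high, origin under its handle.
- jar: Bystander: jar 56 mm across, 70 mm high, standing between the clips, origin under its centre.
- whitebox: Bystander: white box 90 x 70 x 60 mm, origin under its centre.
- brownbox: Bystander: wide brown box 120 x 80 x 70 mm, origin under its centre.
- driver: Bystander: screwdriver lying on the bench.
- fitting: Bystander: steel pipe fitting, 50 mm, origin under its centre.
- clip_lip (a point): Middle of the lip of the blue sprung flap when shut, 55 mm before the stop, 1.5 mm above the bench. The flap, 44 mm wide, is hinged 20 mm above the stop face, slopes down to the lip, then turns up as a ramp ending 83 mm before the stop, 13 mm high: a flat edge pushed along the bench meets the ramp and lifts it. It presses with about 2 N; pushing the ticket in takes 3 to 8 N.
There are look-alikes about, which are no part of the job. Several things look just like the part that bears ticket_center: the one meant starts farthest from the robot's base.

How it is judged:
On the way, in this order (a step that is already met when the one before it is completed fails the run):
1. the carton stands upright beside the lane, clear of it ((y of carton_center in the frame of clip_stop above 0.085 m or y of carton_center in the frame of clip_stop below -0.085 m) and angle between carton_center's own z axis and vertical below 0.1 rad and height (world z) of carton_center below 0.035 m), for 0.2 s.
2. the ticket's leading edge is under the clip and against the stop, with the flap lifted by it (x of ticket_nose in the frame of clip_stop above -0.006 m and value of joint flap above 0.03 rad), for 0.2 s.
At the end, for the whole second after the job is handed in: Ticket flat under the blue flap and holding it up, leading edge within 6 mm of the stop, within 18 mm of centre, square within 0.08 rad; carton upright on the bench, its centre over 85 mm to the side of the lane's centre line; both at rest (all of step 1 and all of step 2 and x of ticket_nose in the frame of clip_stop below 0.006 m and y of ticket_nose in the frame of clip_stop between -0.018 and 0.018 m and angle between the x axis of ticket_center and the x axis of clip_stop, either way round below 0.08 rad and angle between ticket_center's own z axis and vertical below 0.06 rad and height (world z) of ticket_center below 0.008 m and value of joint flap below 0.2 rad and linear speed of each of ticket, carton below 0.02 m/s); the robot touches nothing.
It fails at once if the robot presses on the clip's flap (contact force between any of the arm, the fingers and flap above 2 N).
It fails at once if the carton is tipped over (angle between carton_center's own z axis and vertical above 0.7 rad).
It fails at once if a bystander is disturbed by more than 30 mm (distance of any of tape, scanner, jar, whitebox, brownbox, driver, fitting from where it was at the start of the episode above 0.03 m).
It also fails if it takes over 72 s, if anything falls off the work surface, if the arm or the gripper's body presses on something with over 40 N, if the wrist force passes 120 N, or if a joint passes its speed limit or range.

## Working session

There is one attempt and no reset: what is moved stays moved. The work goes in short steps, Python scripts to look and compute and a tool call to move; the robot and the scene stay as the last step left them, time stands still between calls to the robot, and variables do not carry over. Pictures are saved under pics/ and viewed, at most 10 in all, crops included, and the job is handed in when it is done.

Besides the shell and the picture viewer there is one more tool, called after "Emit:" by a JSON object that holds its "api" and its "payload", one argument or row to a line. play_rows: Moves the arm, as the interface text tells. Its arguments: {"type":"object","properties":{"increments":{"type":"string"},"grip_force":{"type":"number"}},"required":["increments"]}

```bash
mkdir -p pics; cat > h.py <<'E'
import numpy as np, cv2
from cell import env
def grab(n):
    f=env.grab_frame(n); return f
def ray(f,u,v,z):
    V=np.array(f["view"]); R=V[:3,:3]; t=V[:3,3]
    o=-R.T@t; d=R.T@np.array([(u-f["cx"])/f["fx"],-(v-f["cy"])/f["fy"],-1.0])
    return o+d*(z-o[2])/d[2]
def proj(f,p):
    V=np.array(f["view"]); c=V[:3,:3]@np.array(p)+V[:3,3]
    return f["cx"]+f["fx"]*c[0]/-c[2], f["cy"]-f["fy"]*c[1]/-c[2]
E
python3 - <<'E'
from h import *
for n in ("scene","top"):
    f=grab(n); cv2.imwrite(f"pics/{n}0.png",f["img"]); print(n,{k:np.round(v,3) for k,v in f.items() if k!="img"})
E
```

```text
scene {'fx': np.float64(512.749), 'fy': np.float64(512.749), 'cx': np.float64(312.88), 'cy': np.float64(245.549), 'view': array([[-3.090e-01,  9.510e-01, -1.000e-03,  1.630e-01],
       [-5.630e-01, -1.820e-01,  8.060e-01,  2.800e-01],
       [ 7.670e-01,  2.500e-01,  5.920e-01, -1.583e+00],
       [ 0.000e+00,  0.000e+00,  0.000e+00,  1.000e+00]])}
top {'fx': np.float64(623.854), 'fy': np.float64(623.854), 'cx': np.float64(323.733), 'cy': np.float64(239.552), 'view': array([[ 6.20e-02, -9.98e-01, -1.00e-03, -1.20e-02],
       [ 9.77e-01,  6.00e-02,  2.03e-01, -5.43e-01],
       [-2.03e-01, -1.30e-02,  9.79e-01, -1.41e+00],
       [ 0.00e+00,  0.00e+00,  0.00e+00,  1.00e+00]])}
```

View pics/top0.png

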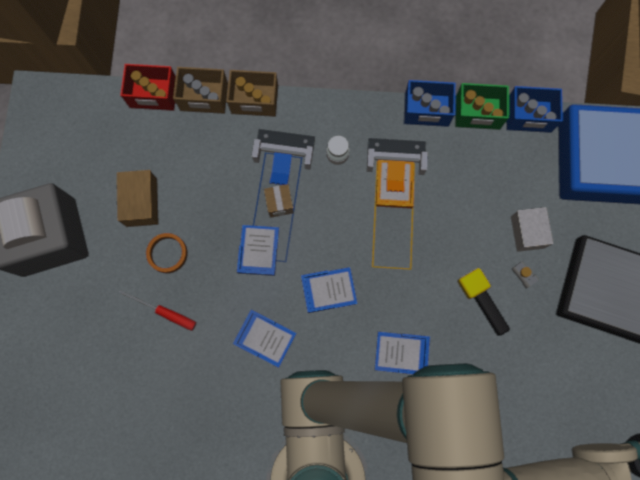

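View pics/scene0.png

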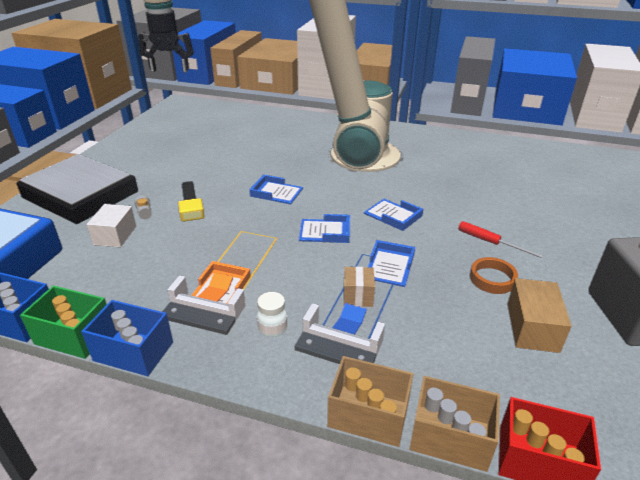

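The top view shows the blue clip at (283,150) and the carton at (279,200). The wanted ticket is at (259,250), the farthest of the four. The orange clip is to the right and the free side is to the left (+y). Next I'll measure from a zoomed crop.

```bash
python3 - <<'E'
from h import *
f=grab("top"); im=f["img"]
c=cv2.resize(im[120:285,225:335],None,fx=3.6,fy=3.6,interpolation=cv2.INTER_CUBIC); cv2.imwrite("pics/crop.png",c); 
hsv=cv2.cvtColor(im,cv2.COLOR_BGR2HSV)
m=cv2.inRange(hsv,(100,120,70),(125,255,255)); m[:, :225]=0; m[:,345:]=0; m[:120]=0; m[285:]=0
n,l,s,ce=cv2.connectedComponentsWithStats(m)
for i in range(1,n):
    if s[i,4]>25: print(s[i],ce[i])
# world coords of some pixels
for u,v,z in [(279,200,.055),(259,250,.005),(283,150,.02),(312,162,0.044),(254,152,.044),(338,148,.07),(166,253,.025),(137,197,.07)]:
    print((u,v),ray(f,u,v,z).round(4))
print(np.round(env.get_obs()["ee_rot"],3))
E
```

```text
[270 152  22  33 546] [280.46703297 168.15750916]
[237 225  42  50 615] [256.         253.50731707]
[301 268  44  17 225] [318.53333333 275.        ]
(279, 200) [0.632  0.1333 0.055 ]
(259, 250) [0.5174 0.1767 0.005 ]
(283, 150) [0.7701 0.1364 0.02  ]
(312, 162) [0.7353 0.0615 0.044 ]
(254, 152) [0.7521 0.2044 0.044 ]
(338, 148) [7.654e-01 5.000e-04 7.000e-02]
(166, 253) [0.4928 0.3955 0.025 ]
(137, 197) [0.6147 0.4669 0.07  ]
[ 0.993  0.118 -0.    -0.001]
```

View pics/crop.png

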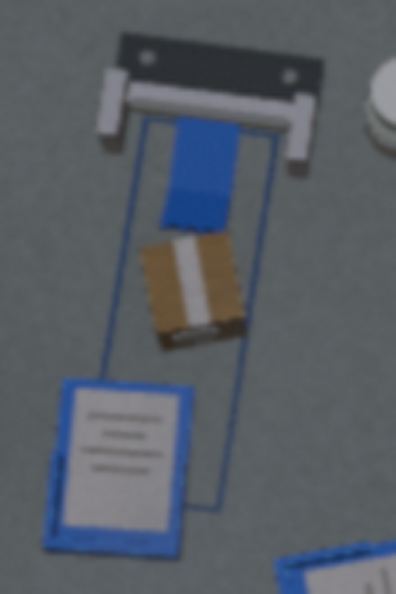

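The crop shows the lane corners at (147,122), (278,134) and (219,508). The ticket corners are (62,380), (193,387), (180,558) and (44,550), with its rear wall at the bottom. The carton top corners are (138,247), (230,234), (245,318) and (160,338).

```bash
python3 - <<'E'
from h import *
f=grab("top")
def P(u,v,z): return ray(f,u/3.6-.4+225,v/3.6-.4+120,z)[:2]
L=dict(tl=P(147,122,0),tr=P(278,134,0),br=P(219,508,0),l2=P(102,375,0))
for k,v in L.items(): print(k,v.round(4))
dr=L['tr']-L['br']; dl=L['tl']-L['l2']
print("lane yaw",np.arctan2(dr[1],dr[0]),np.arctan2(dl[1],dl[0]),np.linalg.norm(dr), np.linalg.norm(L['tl']-L['tr']))
T=[P(62,380,.005),P(193,387,.005),P(180,558,.022),P(44,550,.022)]
print("ticket",np.round(T,4)); d=(T[0]+T[1])/2-(T[2]+T[3])/2; print("nose",(T[0]+T[1])/2,"len",np.linalg.norm(d),"yaw",np.arctan2(d[1],d[0]), "rear",(T[2]+T[3])/2)
e=T[0]-T[1];print("w",np.linalg.norm(e),"yaw from nose",np.arctan2(-e[0],e[1]))
C=[P(138,247,.055),P(230,234,.055),P(245,318,.055),P(160,338,.055)]
print("carton",np.round(C,4),np.mean(C,0)); e=C[1]-C[2]; print("yaw",np.arctan2(e[1],e[0]))
for p,z in [((128,85),.024),((295,100),.024),((128,105),.024),((290,125),.024)]: print("stop bar",P(*p,z).round(4))
E
```

```text
tl [0.7653 0.1816]
tr [0.7622 0.0897]
br [0.496  0.1112]
l2 [0.5827 0.1976]
lane yaw -0.08036858878052622 -0.08734739365482255 0.26705793831634417 0.09190734036096786
ticket [[0.5764 0.2237]
 [0.5771 0.1346]
 [0.4573 0.1328]
 [0.4571 0.2229]]
nose [0.57675623 0.17913812] len 0.11957400672370115 yaw 0.01113763560538018 rear [0.45718964 0.17780638]
w 0.08914537261011306 yaw from nose 0.006918046932832281
carton [[0.6588 0.1739]
 [0.6715 0.1135]
 [0.6146 0.0994]
 [0.5976 0.1543]] [0.6355944  0.13527667]
yaw 0.24289538658086968
stop bar [0.7829 0.1939]
stop bar [0.7791 0.0783]
stop bar [0.7684 0.1927]
stop bar [0.7608 0.0805]
```

Emit:
{"api": "play_rows", "payload": {
  "increments": "-0.4 25 30 0 0.6; -0.4 25 30 0 0.6; -0.4 25 30 0 0.6; -0.4 25 30 0 0.6; -0.4 25 30 0 0.6; -0.4 25 30 0 0.6; -0.4 25 30 0 0.6; -0.4 25 30 0 0.6; -0.4 25 30 0 0.6; -0.4 25 30 0 0.6"
}}

```text
t: 1.03
position: [0.3871, -0.2547, 0.2314]
ee_rot: [0.913, 0.408, 0.001, -0.001]
ft_force: [-0.5, -0.2, -0.4]
width: 0.299
grasp_force: 0.0
```

Emit:
{"api": "play_rows", "payload": {
  "increments": "-0.4 24.5 29.5 0 0.65; -0.4 24.5 29.5 0 0.65; -0.4 24.5 29.5 0 0.65; -0.4 24.5 29.5 0 0.65; -0.4 24.5 29.5 0 0.65; -0.4 24.5 29.5 0 0.65; -0.4 24.5 29.5 0 0.65; -0.4 24.5 29.5 0 0.65; -0.4 24.5 29.5 0 0.65; -0.4 24.5 29.5 0 0.65"
}}

```text
t: 1.87
position: [0.6335, 0.0414, 0.2304]
ee_rot: [0.735, 0.678, 0.002, -0.0]
ft_force: [0.3, -0.7, 0.3]
width: 0.297
grasp_force: 0.0
```

Emit:
{"api": "play_rows", "payload": {
  "increments": "-0.4 0 0 -4 0; -0.4 0 0 -8 0; -0.4 0 0 -12 0; -0.4 0 0 -16 0; -0.4 0 0 -19 0; -0.4 0 0 -20.5 0; -0.4 0 0 -21.5 0; -0.4 0 0 -21.5 0; -0.4 0 0 -21.5 0"
}}

```text
t: 2.62
position: [0.6302, 0.0358, 0.0166]
ee_rot: [0.736, 0.677, 0.0, 0.0]
ft_force: [-0.2, -0.1, 0.4]
width: 0.298
grasp_force: 0.0
```

Emit:
{"api": "play_rows", "payload": {
  "increments": "-0.4 0 1.5 -0.5 0; -0.4 0 3 -0.5 0; -0.4 0 4 -0.5 0; -0.4 0 4.7 -0.5 0; -0.4 0 5.4 -0.5 0; -0.4 0.1 6.1 -0.5 0; -0.4 0.2 6.8 -0.5 0; -0.4 0.2 7.5 -0.5 0; -0.4 0.3 8.2 -0.5 0; -0.4 0.3 9 -0.5 0"
}}

```text
t: 3.45
position: [0.6333, 0.1264, 0.0114]
ee_rot: [0.736, 0.677, 0.0, 0.0]
ft_force: [-0.3, -1.9, 1.7]
width: 0.298
grasp_force: 0.1
```

Emit:
{"api": "play_rows", "payload": {
  "increments": "-0.4 0.1 1 0 0; -0.4 0.1 2 0 0; -0.4 0.2 3 0 0; -0.4 0.3 4 0 0; -0.4 0.3 5 0 0; -0.4 0.4 6 0 0; -0.4 0.5 7 0 0; -0.4 0.6 8 0 0; -0.4 0.7 9 0 0; -0.4 0.7 9.4 0 0"
}}

```text
t: 4.28
position: [0.6401, 0.2219, 0.0113]
ee_rot: [0.736, 0.677, 0.0, -0.0]
ft_force: [0.6, -1.6, 0.4]
width: 0.299
grasp_force: 0.0
```

```bash
python3 - <<'E'
from h import *
f=grab("top"); im=f["img"]; print(np.round(env.get_obs()["position"],4))
cv2.imwrite("pics/p1.png",cv2.resize(im[110:290,200:360],None,fx=3,fy=3,interpolation=cv2.INTER_CUBIC))
E
```

```text
[0.64   0.2221 0.0113]
```

View pics/p1.png

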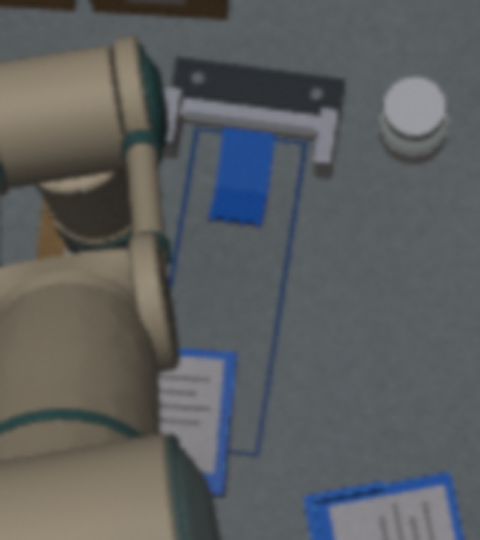

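The lane is now clear. I'll back off, rise and go above the ticket's rear wall.

Emit:
{"api": "play_rows", "payload": {
  "increments": "-0.4 0 -1.5 0 0; -0.4 0 -3 0 0; -0.4 0 -3 4 0; -0.4 0 -3 8 0; -0.4 0 -3 12 0; -0.1 -4 -3.5 12 0; -0.1 -8 -4 12 0.05; -0.1 -12 -4.4 12 0.09; -0.1 -15.5 -4.4 12 0.09; -0.1 -17.9 -4.4 12 0.09"
}}

```text
t: 5.17
position: [0.4564, 0.1736, 0.1311]
ee_rot: [0.706, 0.709, -0.002, -0.001]
ft_force: [0.4, 0.1, 0.1]
width: 0.444
grasp_force: 0.0
```

Emit:
{"api": "play_rows", "payload": {
  "increments": "-0.1 0 0 -3 0; -0.1 0 0 -6 0; -0.1 0 0 -6 0; -0.1 0 0 -6 0"
}}

```text
t: 5.5
position: [0.4597, 0.1744, 0.0707]
ee_rot: [0.706, 0.709, -0.002, -0.001]
ft_force: [-0.3, -0.3, 0.8]
width: 0.449
grasp_force: 0.0
```

```bash
python3 - <<'E'
from h import *
o=env.get_obs(); f=env.grab_frame("wrist"); s=env.grab_frame("scene"); print(np.round(o["position"],4),np.round(f["mount"],3),f["fx"],f["cx"],f["cy"])
cv2.imwrite("pics/w1.png",np.vstack([cv2.resize(f["img"],(400,300)),s["img"][200:350,200:600]]))
E
```

```text
[0.4597 0.1744 0.0707] [[-0.     0.951  0.309  0.079]
 [ 1.     0.     0.    -0.   ]
 [ 0.     0.309 -0.951 -0.143]
 [ 0.     0.     0.     1.   ]] 427.13631922331314 317.00602363569664 241.63580192975502
```

View pics/w1.png

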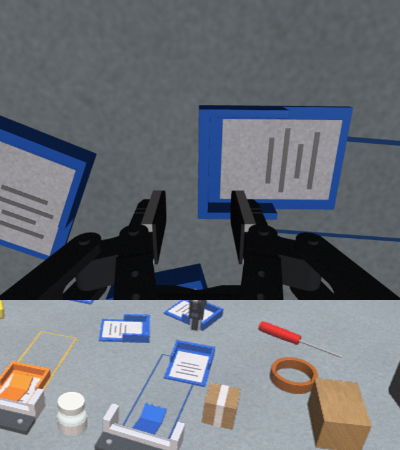

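The wrist view (half scale) shows the ticket's rear wall at column 199-220, between the fingers, with corners near (199,106), (199,218), (333,207) and (352,107). The scene view shows the carton upright beside the lane. I'll check the ticket position by ray casting.

```bash
cat >> h.py <<'E'
from scipy.spatial.transform import Rotation as Ro
def wray(o,f,u,v,z):
    M=np.array(f["mount"]); R=Ro.from_quat(o["ee_rot"]).as_matrix(); p=np.array(o["position"])
    c=R@M[:3,3]+p; d=R@M[:3,:3]@np.array([(u-f["cx"])/f["fx"],-(v-f["cy"])/f["fy"],-1.0])
    return c+d*(z-c[2])/d[2]
E
python3 - <<'E'
from h import *
o=env.get_obs(); f=env.grab_frame("wrist")
for u,v,z in [(199,106,.022),(199,218,.022),(333,207,.005),(352,107,.005)]: print(wray(o,f,u*1.6,v*1.6,z).round(4))
E
```

```text
[0.4625 0.226  0.022 ]
[0.4631 0.1335 0.022 ]
[0.5822 0.1345 0.005 ]
[0.5829 0.2232 0.005 ]
```

Emit:
{"api": "play_rows", "payload": {
  "increments": "-0.1 0.4 0.4 -2 0; -0.1 0.4 0.4 -4 0; -0.1 0.4 0.4 -5.5 0; -0.1 0.4 0.4 -6.1 0; -0.1 0.4 0.4 -6.1 0; -1 0.4 0.4 -6.1 0; -1 0.4 0.4 -6.1 0; -1 0.4 0.4 -6.1 0; -1 0.4 0.4 -6.1 0; -1 0.4 0.4 -6.1 0",
  "grip_force": 30
}}

```text
t: 6.48
position: [0.466, 0.1802, 0.0116]
ee_rot: [0.705, 0.709, 0.001, 0.001]
ft_force: [-0.6, -0.7, 5.8]
width: 0.08
grasp_force: 32.7
```

Emit:
{"api": "play_rows", "payload": {
  "increments": "-1 0.8 -0.3 0 -0.01; -1 1.8 -0.6 0 -0.02; -1 2.8 -0.9 0 -0.03; -1 3.8 -1.2 0 -0.04; -1 4.8 -1.5 0 -0.05; -1 5.8 -1.9 0 -0.06; -1 6.8 -2.2 0 -0.08; -1 7.6 -2.5 0 -0.09; -1 8.1 -2.6 0 -0.09; -1 8.1 -2.6 0 -0.09"
}}

```text
t: 7.32
position: [0.5463, 0.154, 0.0116]
ee_rot: [0.736, 0.677, 0.0, -0.0]
ft_force: [-1.3, -0.0, 7.7]
width: 0.079
grasp_force: 32.8
```

```bash
python3 - <<'E'
from h import *
f=grab("top"); s=grab("scene"); o=env.get_obs(); print(o["position"],o["ee_rot"])
cv2.imwrite("pics/p2.png",np.hstack([cv2.resize(f["img"][120:260,225:325],None,fx=4,fy=4),cv2.resize(s["img"][220:360,280:380],None,fx=4,fy=4)]))
E
```

```text
[0.54626685 0.15401909 0.01156885] [7.36213924e-01 6.76748664e-01 4.53363400e-04 3.13069982e-04]
```

View pics/p2.png

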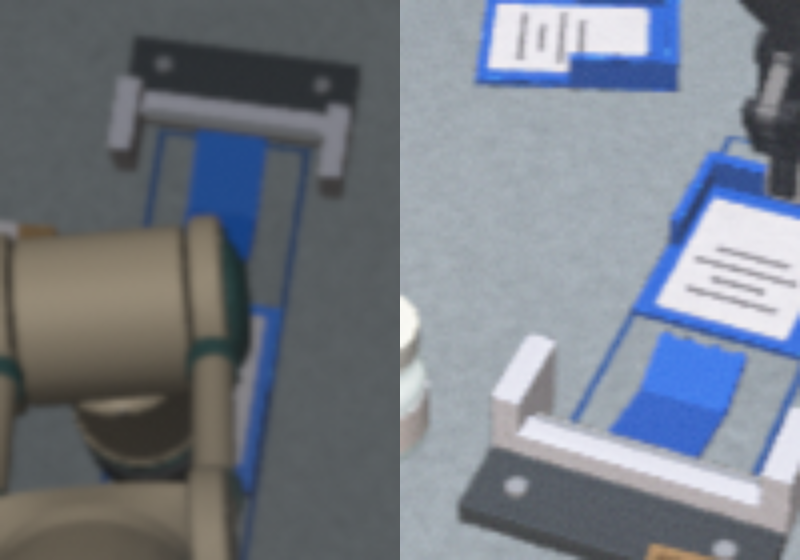

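Emit:
{"api": "play_rows", "payload": {
  "increments": "-0.5 0 0 0 0; -0.5 0 0 0 0; -0.5 0 0 0 0; -0.5 0 0 2 0; -0.5 0 0 5 0; -0.5 -2 0.2 6 0.1; -0.5 -4 0.3 6 0.2; -0.5 -4 0.3 6 0.3; -0.5 -4 0.3 6 0.4; -0.5 -4 0.3 6 0.5"
}}

```text
t: 8.25
position: [0.5054, 0.1571, 0.0705]
ee_rot: [0.544, 0.839, 0.0, 0.0]
ft_force: [-0.6, -0.0, -0.9]
width: 0.253
grasp_force: 0.0
```

Emit:
{"api": "play_rows", "payload": {
  "increments": "-0.3 0 0 0 1.071; -0.3 0 0 0 1.071; -0.3 0 0 0 1.071; -0.3 0 0 0 1.071; -0.3 0 0 0 1.071; -0.3 0 0 0 1.071; -0.3 0 0 0 1.071; -0.3 0 0 0 1.071; -0.3 0 0 0 1.071; -0.3 0 0 0 1.071"
}}

```text
t: 9.08
position: [0.5057, 0.157, 0.0701]
ee_rot: [0.041, 0.999, 0.0, -0.0]
ft_force: [1.0, 1.3, 0.3]
width: 0.35
grasp_force: 0.0
```

Emit:
{"api": "play_rows", "payload": {
  "increments": "-0.3 0 0 -2 0; -0.3 0 0 -4 0; -0.3 0 0 -5.5 0; -0.3 0 0 -6 0; -0.3 0 0 -6 0; -0.3 0 0 -6 0"
}}

```text
t: 9.58
position: [0.5061, 0.1571, 0.0105]
ee_rot: [0.042, 0.999, 0.0, 0.0]
ft_force: [0.0, -0.5, 0.3]
width: 0.348
grasp_force: 0.0
```

```bash
python3 - <<'E'
from h import *
s=grab("scene"); o=env.get_obs(); w=env.grab_frame("wrist"); print(o["position"],o["ee_rot"])
cv2.imwrite("pics/p3.png",np.hstack([cv2.resize(w["img"],(400,300)),cv2.resize(s["img"][200:350,280:480],None,fx=2,fy=2)]))
E
```

```text
[0.50659348 0.15715584 0.01095462] [4.21937968e-02 9.99109220e-01 1.91002877e-04 6.43558693e-04]
```

View pics/p3.png

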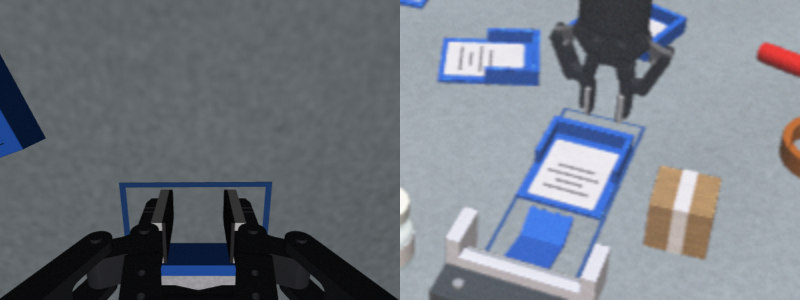

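The ticket lies straight in the lane with the fingers centred behind it, and the carton stands upright. Now I'll push.

Emit:
{"api": "play_rows", "payload": {
  "increments": "-0.3 1 -0.1 0 0; -0.3 2 -0.2 0 0; -0.3 3 -0.25 0 0; -0.3 4 -0.3 0 0; -0.3 5 -0.4 0 0; -0.3 6 -0.5 0 0; -0.3 7 -0.6 0 0; -0.3 8 -0.7 0 0; -0.3 9 -0.75 0 0; -0.3 10 -0.8 0 0"
}}

```text
t: 10.52
position: [0.6059, 0.1488, 0.0099]
ee_rot: [0.042, 0.999, -0.0, -0.001]
ft_force: [-2.5, -0.3, -0.0]
width: 0.349
grasp_force: 1.2
```

Emit:
{"api": "play_rows", "payload": {
  "increments": "-0.3 0.5 0 0 0; -0.3 1 -0.1 0 0; -0.3 1.5 -0.1 0 0; -0.3 1.8 -0.15 0 0; -0.3 2.1 -0.2 0 0; -0.3 2.1 -0.2 0 0"
}}

```text
t: 11.02
position: [0.6278, 0.1469, 0.0103]
ee_rot: [0.042, 0.999, 0.0, 0.001]
ft_force: [-0.8, 0.3, -0.9]
width: 0.354
grasp_force: 0.2
```

Emit:
{"api": "play_rows", "payload": {
  "increments": "-0.3 0.2 0 0 0; -0.3 0.4 0 0 0; -0.3 0.6 -0.05 0 0; -0.3 0.6 -0.05 0 0; -0.3 0.6 -0.05 0 0"
}}

```text
t: 11.43
position: [0.6334, 0.1465, 0.0104]
ee_rot: [0.042, 0.999, 0.0, 0.001]
ft_force: [-0.9, 0.4, -0.7]
width: 0.349
grasp_force: 0.4
```

Emit:
{"api": "play_rows", "payload": {
  "increments": "-0.3 0.2 0 0 0; -0.3 0.3 0 0 0; -0.3 0.3 0 0 0"
}}

```text
t: 11.68
position: [0.636, 0.1465, 0.0105]
ee_rot: [0.042, 0.999, 0.0, 0.0]
ft_force: [-2.6, -0.8, 1.3]
width: 0.349
grasp_force: 1.1
```

Emit:
{"api": "play_rows", "payload": {
  "increments": "-0.3 0.2 0 0 0; -0.3 0.4 0 0 0; -0.3 0.4 0 0 0; -0.3 0.4 0 0 0"
}}

```text
t: 12.02
position: [0.6383, 0.1465, 0.0103]
ee_rot: [0.042, 0.999, -0.0, -0.002]
ft_force: [-5.8, 0.0, 4.5]
width: 0.349
grasp_force: 2.9
```

Emit:
{"api": "play_rows", "payload": {
  "increments": "-0.3 0.2 0 0 0; -0.3 0.3 0 0 0; -0.3 0.3 0 0 0; -0.3 0.3 0 0 0"
}}

```text
t: 12.35
position: [0.6383, 0.1465, 0.0103]
ee_rot: [0.042, 0.999, -0.0, -0.005]
ft_force: [-10.6, 0.8, 7.9]
width: 0.35
grasp_force: 5.4
```

```bash
python3 - <<'E'
from h import *
s=grab("scene"); t=grab("top"); o=env.get_obs(); print(o["position"],o["ft_force"])
cv2.imwrite("pics/p4.png",np.hstack([cv2.resize(t["img"][120:270,225:325],(400,600)),cv2.resize(s["img"][240:390,290:390],(400,600))]))
E
```

```text
[0.63827674 0.14648355 0.01028798] [-9.42662144 -0.56953154  7.7225745 ]
```

View pics/p4.png

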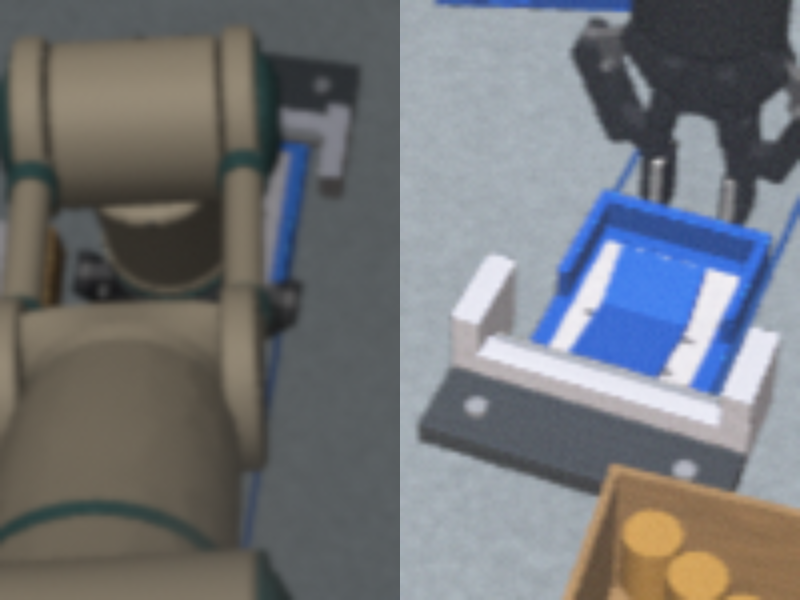

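The ticket is under the flap and square. It stopped moving while the force rose, so it is against the stop. I'll back off.

Emit:
{"api": "play_rows", "payload": {
  "increments": "-0.3 -1 0.1 0 0; -0.3 -2.5 0.2 0 0; -0.3 -4 0.3 0 0; -0.3 -6 0.5 3 0; -0.3 -8 0.6 7 0; -0.3 -12 0.6 11 0; -0.3 -16 0.6 15 0; -0.3 -16 -3 18 0; -0.3 -16 -6 18 0; -0.3 -16 -6 18 0"
}}

```text
t: 13.28
position: [0.4846, 0.0833, 0.1949]
ee_rot: [0.042, 0.999, -0.001, 0.005]
ft_force: [-0.0, -0.1, -0.3]
width: 0.353
grasp_force: 0.0
```

Emit:
{"api": "play_rows", "payload": {
  "increments": "-0.3 -4 -4 0 0; -0.3 -6 -8 0 0; -0.3 -8 -12 0 0; -0.3 -8 -16 0 0; -0.3 -8 -20 0 0; -0.3 -8 -24 0 0; -0.3 -8 -24 0 0; -0.3 -8 -24 0 0"
}}

```text
t: 13.95
position: [0.4043, -0.1578, 0.1905]
ee_rot: [0.045, 0.999, -0.002, 0.002]
ft_force: [0.2, 0.0, -0.6]
width: 0.346
grasp_force: 0.0
```

```bash
python3 - <<'E'
from h import *
t=grab("top"); s=grab("scene")
cv2.imwrite("pics/p5.png",np.hstack([cv2.resize(t["img"][120:270,195:325],(520,600),interpolation=cv2.INTER_CUBIC),cv2.resize(s["img"][240:390,290:360],(280,600))]))
E
```

```text
(no output)
```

View pics/p5.png

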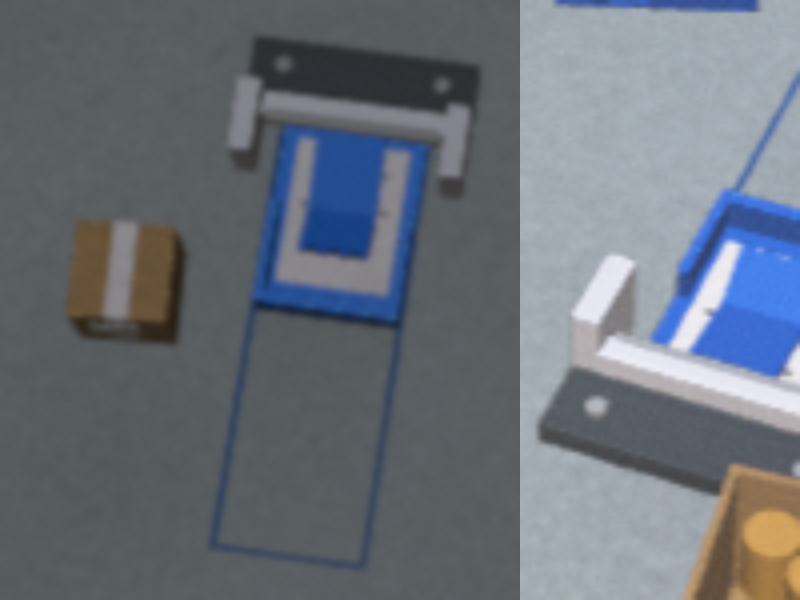

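The ticket is home, square and centred under the flap, and the carton stands upright well to the left of the lane at (125,270).

```bash
python3 -c "
from cell import env; print(env.finish_job())"
```

```text
the job is handed in; nothing more can be done
None
```

I handed the job in: the carton stands upright beside the lane, and the blue ticket sits square under the blue clip against the end stop. This is from the last camera views and the push force; the hand-in returned no verdict.

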